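Release the safety tab and lift the latch of a specimen case

TASK

Unlatch the specimen case: gently press its spring-loaded safety tab down until you feel it bottom, keep it there while sliding it along its channel, away from the latch lever, until it reaches its end and pops up again. Then swing the latch lever up and fully back so that the lid springs ajar. Do not press or push hard on the tab, do not force the lever while it is locked, and leave the timer, bottle and tape roll beside the case where they are.

Things in the scene. Friction and masses are not known exactly. Their poses are not given: they have to be found in the camera images.
- case: Grey specimen case fixed to the bench, hull 150 x 230 x 80 mm (x, y, z), lid top at z = 92 mm. Origin: centre of its underside; all directions below are in its axes. Its -x side is the front and carries an aluminium latch housing (x -115 to -75, y -55 to 75 mm) with the latch lever at y = -25 mm and the safety tab at y = +25 mm.
- tab_top (a point): Centre of the top face (22 mm in x, 30 mm in y) of the dark ribbed safety tab, 118 mm above the bench unpressed, at x = -96 mm. A ridge 4 mm thick stands 5 mm above the face at its +y end (ridge face 11 mm from this point), leaving 26 mm of flat before it. The tab runs between two rails, tops 96 mm above the bench, inner faces 13 mm either side in x.
- tab_button (a joint): How far the tab is pressed down, m; 0 is up. Spring: about 3 N to start, growing 0.25 N per mm. A gate inside, set differently on every case and not visible, lets it bottom hard somewhere between 4.5 and 18.5 mm; it passes the gate's tooth only within the last 1.5 mm before that bottom, so the bottom must be felt and the tab kept there while it slides.
- safety_tab (a joint): Slide of the tab and its locking tongue towards +y, m: starts at 0 to 0.002 (locked), hard end stop at 0.016 (released). Unpressed it is blocked at 0.004; pressed, it slides with 1 to 4 N; from 0.0125 on the tab can pop up again and then stays released. Delicate: more than 20 N of finger force on the tab damages it.
- latch_knob (a point): Centre of the cross knob at the free end of the steel latch lever: a cylinder 18 mm in diameter, 24 mm long along y, flat ends. Closed, it is at case (-20, -25, 110) mm, its underside 9 mm over the lid; the lever bar (12 mm wide) runs from it towards -x to the pivot. Can be pinched across its flat ends, and turns between the pads as the lever swings.
- latch_pivot (a point): Hinge of the latch lever, at case (-90, -25, 100) mm, axis along the case's y; the knob is 70 mm from it in x and 10 mm above it when closed (radius 71 mm).
- latch (a joint): Angle of the latch lever, rad: 0 closed (lying over the lid), grows as the knob is lifted and swung over the pivot to the front (-x); stop at 1.8, leaning back past upright. Blocked at about 0.08 until the safety tab is released; over 40 N on it while so blocked damages it. Stiff hinge: it takes about 2 N at the knob and stays where it is left.
- lid (a joint): Angle of the lid about its rear hinge, rad: 0 shut under the lever; a spring raises it to about 0.15 (ajar) by itself once the lever is out of the way.
- timer: Bench timer 69 x 69 x 19 mm, loose, beside the case at its +y side. Origin: centre of its underside. Leave it.
- bottle: Small reagent bottle 26 mm in diameter, 60 mm high, loose, standing at the case's -y side. Origin: centre of its underside. Leave it.
- tape: Roll of label tape 60 mm in diameter, 19 mm high, loose, lying at the case's -y side. Origin: centre of its underside. Leave it.

How it is judged:
By the outcome, as a careful person would: the job done as asked, in the order asked, and still so for the second after the job is handed in, with the robot touching nothing.
It also fails if it takes over 58 s, if anything falls off the work surface, if the arm or the gripper's body presses on something with over 40 N, if the wrist force passes 120 N, or if a joint passes its speed limit or range.

ROBOT

A 6-joint arm with a two-finger parallel gripper is mounted at the origin on a cart in front of the work surface, level with it; the furniture and walls round the work are solid. World frame = base frame: x ahead of the robot, y to its left, z up, the work surface at z = 0. Lengths are in m, angles in degrees, forces in N, time in s.
With the tool pointing down it reaches from about 0.4 to 0.825 m from the base axis. Payload 7 kg.
Tool frame: the origin (TCP) lies midway between the tips of the shut fingers; the grasp point (between the pads) lies 19 mm behind it; z points along the fingers, y is the line along which they close (so a half turn about z gives the same grasp; the last joint's range is limited). The gripper opens to 88 mm and grips with 3 to 60 N. Pads are 19 mm wide; open, the fingers measure 130 mm over their backs; the gripper's body (78 mm by 193 mm) begins 47 mm behind the grasp point.
Start: joints at [-48.753, 20.546, 0.682, 0, -70.136, -16.507], TCP at [0.282, -0.613, 0.227] pointing down, gripper open.
Joint ranges: [-176.03, 176.03], [-82.01, 121.73], [-58.28, 71.71], [-173.87, 95.51], [-174.79, -0.11], [-173.66, 173.66]. Speed limits (degrees/s): [136.94, 136.94, 172.46, 180, 180, 180].

INTERFACE

Orientations are given as [roll, pitch, yaw] about the fixed x, y, z axes, in that order (R = Rz(yaw) Ry(pitch) Rx(roll)).
In Python, from plant import ctrl gives the robot as it stands. The module is installed in compiled form; this text tells all that it offers.
- The arm moves only by the tool send_rows, never from a script. Its argument "plan" is a list that holds one entry, the list of rows, each a list of 6 numbers: the shift along the tool's x, y, z in shares of 600 mm (1.0 is 600 mm), then the turn, a rotation vector about the tool's x, y, z in shares of 90 degrees (1.0 is 90 degrees). A call has 1 to 8 rows; each row is the pose to reach, as a shift and turn from the pose commanded when the call began, along the tool's axes at that moment; what a row does not reach only later rows make up. A row lasts 1/12 s, in which the tool goes at most 41.7 mm and 7.16 degrees, less where a joint would pass 70% of its speed; a pose out of reach is approached as far as the arm can. Shift and turn numbers lie between -1 and 1, and a call with a number outside is refused. A call with a gripper value outside its range is refused whole. "fingers" is the opening, from 0 (shut) to 1 (fully open), set as the call begins (left out, the last holds). The fingers move at their own pace and stop on an object; the grip force is fixed at half the most. Time passes only in rows, so rows that repeat a pose let the fingers close. It gives the time, the measured TCP pose, the force, the opening and the grip force at its end, in the units of the state.
- ctrl.get_obs(): the state, without advancing time (a new reading comes with each control period).
- ctrl.snapshot(name): name is "scene" or "side" or "wrist"; returns a dict with "img" (384x512x3 uint8, red, green, blue), "K" (3x3 intrinsics, pixels), "pose" (4x4, takes a point from camera to world coordinates). Camera axes: x right, y down, z forward; pixel columns grow to the right and rows downward; lengths in m; the calibration is good to about 2 mm. A picture is of the moment at which its call begins. There is no depth.
- ctrl.close_job(): hands the job in; it is judged then, once.
The state is a dict: "clock": time; "joint_pos": joint angles; "qvel": joint speeds; "tau": joint torques, N m; "tool_pos": TCP position; "orientation": TCP orientation; "force": force on the tool from outside, world axes, zero at the start; "moment": the same for the moment, N m; "opening": finger opening in m; "gripper_force": force on a finger pad.
Only numpy, scipy, OpenCV 4.12 (cv2) and the standard library are available. Lean on these libraries where they do the work, as an engineer would, in place of code of your own. Each camera call takes 0.05 s, during which the arm holds its last target. There are 200 camera calls.

## Working session

There is one attempt and no reset: what is moved stays moved. The work goes in short steps, Python scripts to look and compute and a tool call to move; the robot and the scene stay as the last step left them, time stands still between calls to the robot, and variables do not carry over. Pictures are saved under pics/ and viewed, at most 10 in all, crops included, and the job is handed in when it is done.

Besides the shell and the picture viewer there is one more tool, called after "Request:" by a JSON object that holds its "method" and its "body". send_rows: Moves the arm, as the interface text tells. Its arguments: {"type":"object","properties":{"plan":{"type":"array","items":{"type":"array","items":{"type":"array","items":{"type":"number"}}}},"fingers":{"type":"number"}},"required":["plan"]}

```bash
mkdir -p pics
python3 - <<'E'
from plant import ctrl
import cv2,numpy as np
o=ctrl.get_obs()
print({k:np.round(v,3) for k,v in o.items()})
for n in("scene","side"):
    s=ctrl.snapshot(n); cv2.imwrite(f"pics/{n}0.png",s["img"][:,:,::-1]); np.savez(f"{n}0.npz",**s)
    print(n,s["K"].tolist(),np.round(s["pose"],3).tolist())
E
```

```text
{'clock': np.float64(0.0), 'joint_pos': array([-4.8755e+01,  2.0590e+01,  6.3300e-01, -2.0000e-02, -7.0135e+01,
       -1.6507e+01]), 'qvel': array([-0.074,  0.07 ,  0.013,  0.03 ,  0.011,  0.041]), 'tau': array([ 0.0000e+00, -5.8272e+01,  2.9306e+01,  6.9970e+00,  7.0000e-03,
       -0.0000e+00]), 'tool_pos': array([ 0.282, -0.613,  0.226]), 'orientation': array([ 1.79907e+02, -8.00000e-03, -1.55269e+02]), 'force': array([-0.797, -0.656,  1.243]), 'moment': array([-0.066, -0.003, -0.005]), 'gripper_force': np.float64(0.0), 'opening': np.float64(0.088)}
scene [[428.99816926866936, 0.0, 258.79503272155273], [0.0, 428.99816926866936, 194.70826972840308], [0.0, 0.0, 1.0]] [[0.705, -0.409, 0.58, 0.079], [-0.709, -0.378, 0.595, -0.485], [-0.024, -0.831, -0.556, 0.626], [0.0, 0.0, 0.0, 1.0]]
side [[379.72991588584705, 0.0, 260.25797394554667], [0.0, 379.72991588584705, 189.73910270321142], [0.0, 0.0, 1.0]] [[0.999, -0.038, 0.027, 0.576], [-0.039, -0.352, 0.935, -0.698], [-0.026, -0.935, -0.353, 0.412], [0.0, 0.0, 0.0, 1.0]]
```

View pics/scene0.png

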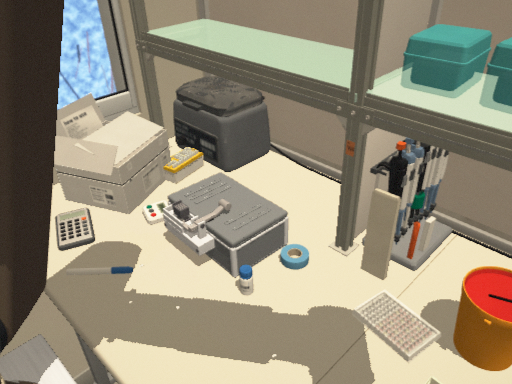

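View pics/side0.png

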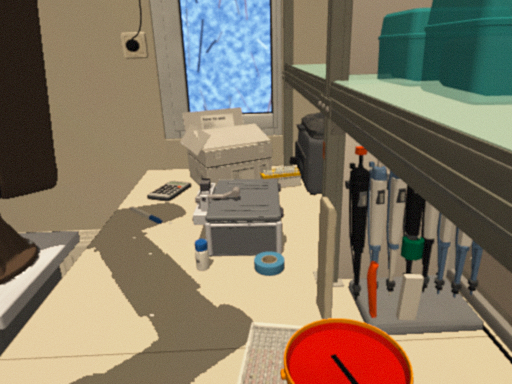

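The scene view shows the case around (225,220), with the tab near (178,207), the knob near (225,206), the bottle at (246,278) and the tape at (295,256). The side view shows the case at (243,215). I'll zoom in on both.

Run:
```python
import cv2,numpy as np
a=cv2.imread("pics/scene0.png")[170:275,155:295]; b=cv2.imread("pics/side0.png")[165:265,185:295]
a=cv2.resize(a,None,fx=5.5,fy=5.5,interpolation=cv2.INTER_CUBIC);b=cv2.resize(b,None,fx=5.5,fy=5.5,interpolation=cv2.INTER_CUBIC)
cv2.imwrite("pics/c1.png",a);cv2.imwrite("pics/c2.png",b)
```

```text
(no output)
```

View pics/c1.png

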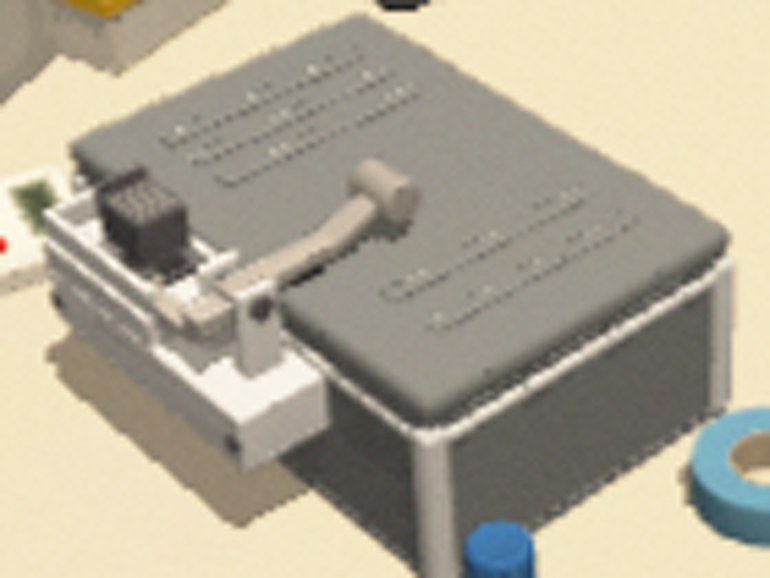

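View pics/c2.png

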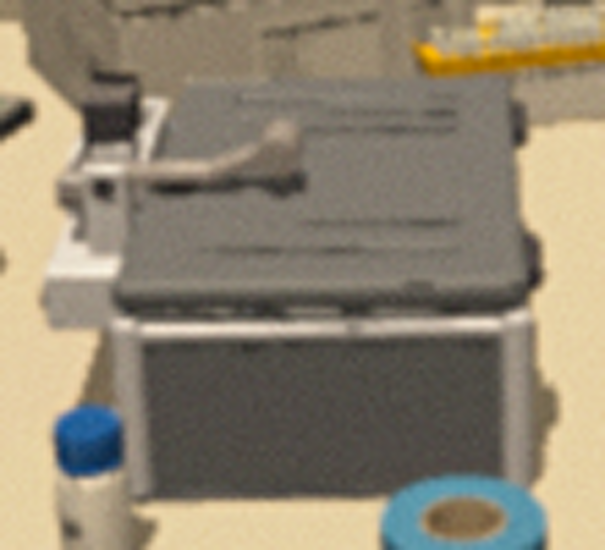

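The scene crop shows the lid-top corners at (72,150), (362,14), (728,240) and (430,420), the knob at (385,188), and the tab top at about (147,203). The side crop shows the knob at (283,143) and the tab top at about (110,85). I'll fit the case pose from these points.

```bash
cat > h.py <<'E'
import numpy as np
from scipy.optimize import least_squares
def proj(s,p):
    T=np.linalg.inv(s["pose"]);c=T[:3,:3]@p+T[:3,3];q=s["K"]@c;return q[:2]/q[2]
def plane(s,uv,z):
    d=s["pose"][:3,:3]@np.linalg.solve(s["K"],[*uv,1]);o=s["pose"][:3,3];return o+d*(z-o[2])/d[2]
def world(p,c):
    a=p[2];return np.array([p[0]+np.cos(a)*c[0]-np.sin(a)*c[1],p[1]+np.sin(a)*c[0]+np.cos(a)*c[1],c[2]])
E
python3 - <<'E'
from h import *
S=np.load("scene0.npz");D=np.load("side0.npz")
S={k:S[k] for k in S};D={k:D[k] for k in D}
f=lambda s,u,v:np.array([155+u/5.5,170+v/5.5] if s is S else [185+u/5.5,165+v/5.5])-.5+.5/5.5
for u,v in[(72,150),(362,14),(728,240),(430,420)]: print(plane(S,f(S,u,v),.088))
L=[(S,(385,188),(-.020,-.025,.110)),(D,(283,145),(-.020,-.025,.110)),
 (S,(147,203),(-.096,.025,.118)),(D,(110,85),(-.096,.025,.118)),
 (S,(72,150),(-.075,.115,.088)),(S,(362,14),(.075,.115,.088)),(S,(728,240),(.075,-.115,.088)),(S,(430,420),(-.075,-.115,.088)),
 (D,(118,300),(-.075,-.115,.088)),(D,(527,300),(.075,-.115,.088))]
r=lambda p:np.concatenate([proj(s,world(p,c))-f(s,*uv) for s,uv,c in L])
q=least_squares(r,[.55,-.1,0],loss="soft_l1")
print(q.x,np.degrees(q.x[2]));print(r(q.x).reshape(-1,2).round(1))
for c in[(-.096,.025,.118),(-.02,-.025,.11),(-.09,-.025,.1)]:print(world(q.x,c))
# shelf rim near edge: print distance guesses
print(plane(S,(246,272),.06),plane(S,(295,256),.019), plane(S,(152,212),.019))
E
```

```text
[0.49447153 0.23671908 0.088     ]
[0.64733    0.23127038 0.088     ]
[ 0.6311959  -0.00190622  0.088     ]
[0.48126741 0.00353513 0.088     ]
[ 0.56491643  0.11811689 -0.04884444] -2.7985800902802302
[[ 0.5  0.6]
 [-0.5  1.1]
 [-0.3 -0.4]
 [-0.   1.9]
 [ 0.4 -0.2]
 [-0.1  0.6]
 [ 0.4 -0.9]
 [ 0.  -1.6]
 [-0.2 -0.4]
 [-0.6 -1.9]]
[0.47025155 0.14777428 0.118     ]
[0.54371966 0.09412321 0.11      ]
[0.47380314 0.09754096 0.1       ]
[ 0.46898517 -0.04436832  0.06      ] [ 0.60058633 -0.05281808  0.019     ] [0.48305654 0.30263646 0.019     ]
```

```bash
cat >> h.py <<'E'
from scipy.spatial.transform import Rotation as Ro
def to(xyz,yaw,o=None):
    from plant import ctrl
    o=o or ctrl.get_obs()
    R=Ro.from_euler("xyz",o["orientation"],degrees=True);G=Ro.from_euler("xyz",[180,0,yaw],degrees=True)
    print("pos",o["tool_pos"].round(4),"rpy",o["orientation"].round(1),"F",o["force"].round(2),"t",round(float(o["clock"]),2),"q",o["joint_pos"].round(1))
    print("shift cm",(R.inv().apply(np.array(xyz)-o["tool_pos"])*100).round(2),"rot",(R.inv()*G).as_rotvec(degrees=True).round(2))
E
python3 -c "
from h import *
to([.45,.05,.21],-92.8)"
```

```text
pos [ 0.2823 -0.6127  0.2257] rpy [ 179.9   -0.  -155.3] F [0.42 0.56 0.04] t 0.1 q [-48.8  20.6   0.6  -0.  -70.1 -16.5]
shift cm [-42.96  53.17   1.64] rot [ 8.000e-02  4.000e-02 -6.246e+01]
```

The manual's scale: shifts go in shares of 600 mm and turns go in shares of 90 degrees. Converting my numbers, 53.2 cm is 0.8867, -43 cm is -0.7167, -62.5 degrees is -0.6944.

Request:
{"method": "send_rows", "body": {"plan": [[[-0.7167,0.8867,0.0267,0,0,-0.6944],[-0.7167,0.8867,0.0267,0,0,-0.6944],[-0.7167,0.8867,0.0267,0,0,-0.6944],[-0.7167,0.8867,0.0267,0,0,-0.6944],[-0.7167,0.8867,0.0267,0,0,-0.6944],[-0.7167,0.8867,0.0267,0,0,-0.6944],[-0.7167,0.8867,0.0267,0,0,-0.6944],[-0.7167,0.8867,0.0267,0,0,-0.6944]]], "fingers": 0}}

```text
clock: 0.77
tool_pos: [0.364, -0.2881, 0.2186]
orientation: [180.0, 0.0, -97.6]
force: [2.4, -0.6, 0.0]
opening: 0.0399
gripper_force: 0.0
```

```bash
python3 -c "
from h import *
to([.470,.148,.20],-92.8)"
```

```text
pos [ 0.364  -0.2881  0.2186] rpy [180.    0.  -97.6] F [ 2.36 -0.61  0.02] t 0.77 q [-14.    0.6 -25.5  -0.  -63.9   6.3]
shift cm [-44.63  -4.72   1.86] rot [ 0.    0.01 -4.83]
```

In the tool's units: -44.6 cm is -0.7433, -4.7 cm is -0.0783, -4.8 degrees is -0.0533.

Request:
{"method": "send_rows", "body": {"plan": [[[-0.7433,-0.0783,0.0317,0,0,-0.0533],[-0.7433,-0.0783,0.0317,0,0,-0.0533],[-0.7433,-0.0783,0.0317,0,0,-0.0533],[-0.7433,-0.0783,0.0317,0,0,-0.0533],[-0.7433,-0.0783,0.0317,0,0,-0.0533],[-0.7433,-0.0783,0.0317,0,0,-0.0533],[-0.7433,-0.0783,0.0317,0,0,-0.0533],[-0.7433,-0.0783,0.0317,0,0,-0.0533]]]}}

```text
clock: 1.43
tool_pos: [0.4444, 0.0353, 0.2048]
orientation: [-180.0, 0.0, -93.1]
force: [0.8, -0.2, 0.4]
opening: 0.0007
gripper_force: 0.0
```

```bash
python3 -c "
from h import *
to([.470,.148,.20],-92.8)"
```

```text
pos [0.4444 0.0353 0.2048] rpy [-180.     0.   -93.1] F [ 0.81 -0.19  0.41] t 1.43 q [ 30.   -0.7 -28.7  -0.  -62.  -33.2]
shift cm [-11.39  -1.94   0.48] rot [-0.03  0.02 -0.34]
```

In the tool's units: -11.3 cm is -0.1883, -8 cm is -0.1333, -0.3 degrees is -0.0033.

Request:
{"method": "send_rows", "body": {"plan": [[[-0.0667,-0.0117,0.0167,0,0,-0.0033],[-0.1333,-0.0233,0.0333,0,0,-0.0033],[-0.1883,-0.0317,0.05,0,0,-0.0033],[-0.1883,-0.0317,0.0667,0,0,-0.0033],[-0.1883,-0.0317,0.075,0,0,-0.0033],[-0.1883,-0.0317,0.075,0,0,-0.0033],[-0.1883,-0.0317,0.075,0,0,-0.0033]]]}}

```text
clock: 2.02
tool_pos: [0.4695, 0.1441, 0.1596]
orientation: [180.0, -0.0, -92.9]
force: [0.9, -0.2, 0.5]
opening: 0.0002
gripper_force: 0.0
```

Run:
```python
from h import *
from plant import ctrl
import cv2
to([.470,.147,.14],-92.8)
ims=[]
for n,(x,y) in(("scene",(175,195)),("side",(205,185)),("wrist",None or (256,192))):
    s=ctrl.snapshot(n);np.savez(n+"1.npz",**s);im=s["img"][:,:,::-1]
    if n!="wrist":
        im=im[y-50:y+50,x-50:x+50];im=cv2.resize(im,(384,384),interpolation=cv2.INTER_CUBIC)
        ims.append(im)
    else: wr=im;print(s["pose"].round(3).tolist(),s["K"][0].round(1))
    p=[.470,.147,.118];print(n,proj(s,np.array(p)))
cv2.imwrite("pics/a1.png",np.hstack(ims));cv2.imwrite("pics/w1.png",wr)
```

```text
pos [0.4695 0.1441 0.1596] rpy [180.   -0.  -92.9] F [ 0.93 -0.19  0.54] t 2.02 q [ 40.    6.5 -27.5   0.  -56.1 -42.9]
shift cm [-0.29 -0.03  1.96] rot [ 0.04 -0.04 -0.09]
scene [181.12653111 206.25911486]
side [204.40755333 182.04938497]
[[-0.999, 0.048, 0.014, 0.467], [0.05, 0.959, 0.279, 0.069], [-0.0, 0.28, -0.96, 0.319], [0.0, 0.0, 0.0, 1.0]] [273.5   0.  256.9]
wrist [257.76363739 212.19805186]
```

View pics/w1.png

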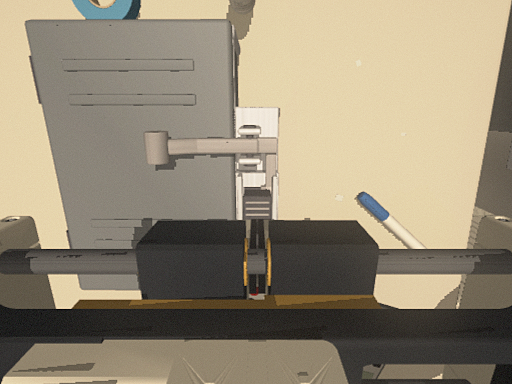

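View pics/a1.png

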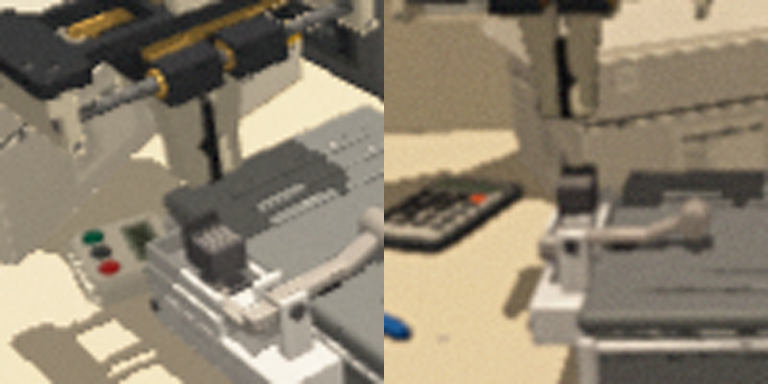

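The wrist view shows the tab centred at u≈257 with its -y edge at v≈190, and the knob at (157,148). The side and scene crops show the shut fingers above the tab. I'll check these against the wrist calibration.

Run:
```python
from h import *
import cv2
s=dict(np.load("wrist1.npz"))
P=[.56492,.11812,-.04884]
for uv,z,c in[((257,190),.118,(-.096,.010,.118)),((157,148),.110,(-.02,-.025,.11)),((28,20),.09,(.075,-.115,.09)),((237,20),.09,(-.075,-.115,.09)),((278,108),.06,(-.115,-.055,.06)),((235,108),.06,(-.075,-.055,.06))]:
    print(plane(s,uv,z).round(4),world(P,c).round(4),proj(s,world(P,c)).round(1))
g=s["img"][:,257].sum(1);print([(v,int(g[v])) for v in range(170,235,2)])
```

```text
[0.4697 0.1288 0.118 ] [0.4695 0.1328 0.118 ] [257.5 194.9]
[0.5443 0.094  0.11  ] [0.5437 0.0941 0.11  ] [157.7 148.1]
[ 0.6325 -0.0023  0.09  ] [ 6.342e-01 -4.000e-04  9.000e-02] [26.5 23. ]
[0.4783 0.0055 0.09  ] [0.4844 0.0069 0.09  ] [228.9  22.6]
[0.4476 0.0695 0.06  ] [0.4474 0.0688 0.06  ] [278.2 107.2]
[0.4866 0.0675 0.06  ] [0.4873 0.0668 0.06  ] [234.1 107.3]
[(170, 447), (172, 469), (174, 689), (176, 665), (178, 665), (180, 668), (182, 670), (184, 666), (186, 656), (188, 320), (190, 222), (192, 225), (194, 235), (196, 288), (198, 335), (200, 295), (202, 548), (204, 287), (206, 284), (208, 555), (210, 274), (212, 286), (214, 559), (216, 266), (218, 304), (220, 224), (222, 176), (224, 174), (226, 163), (228, 145), (230, 162), (232, 160), (234, 239)]
```

In the tool's units: 3.9 cm is 0.065, -0.25 cm is -0.0042.

Request:
{"method": "send_rows", "body": {"plan": [[[-0.0042,0,0.0217,0,0,0],[-0.0042,0,0.04,0,0,0],[-0.0042,0,0.0533,0,0,0],[-0.0042,0,0.0617,0,0,0],[-0.0042,0,0.065,0,0,0],[-0.0042,0,0.065,0,0,0],[-0.0042,0,0.065,0,0,0]]]}}

```text
clock: 2.75
tool_pos: [0.4703, 0.1475, 0.1211]
orientation: [-180.0, 0.0, -92.9]
force: [0.2, -0.2, 0.2]
opening: 0.0002
gripper_force: 0.0
```

In the tool's units: 0.4 cm is 0.0067, 0.3 cm is 0.005.

Request:
{"method": "send_rows", "body": {"plan": [[[0,0,0.0017,0,0,0],[0,0,0.0033,0,0,0],[0,0,0.005,0,0,0],[0,0,0.0067,0,0,0],[0,0,0.0067,0,0,0],[0,0,0.0067,0,0,0]]]}}

```text
clock: 3.25
tool_pos: [0.4703, 0.1476, 0.1169]
orientation: [-180.0, 0.0, -92.9]
force: [-0.8, 0.1, 4.1]
opening: 0.0007
gripper_force: 1.6
```

In the tool's units: 0.28 cm is 0.0047, 0.2 cm is 0.0033.

Request:
{"method": "send_rows", "body": {"plan": [[[0,0,0.0017,0,0,0],[0,0,0.0033,0,0,0],[0,0,0.0047,0,0,0],[0,0,0.0047,0,0,0],[0,0,0.0047,0,0,0]]]}}

```text
clock: 3.67
tool_pos: [0.4702, 0.1476, 0.1139]
orientation: [-180.0, 0.0, -92.9]
force: [-0.1, 0.4, 2.8]
opening: 0.0007
gripper_force: 1.9
```

In the tool's units: 0.1 cm is 0.0017, 0.05 cm is 0.0008.

Request:
{"method": "send_rows", "body": {"plan": [[[0,0,0.0008,0,0,0],[0,0,0.0017,0,0,0],[0,0,0.0017,0,0,0],[0,0,0.0017,0,0,0]]]}}

```text
clock: 4.0
tool_pos: [0.4702, 0.1476, 0.1129]
orientation: [-180.0, 0.0, -92.9]
force: [-0.7, 0.6, 3.6]
opening: 0.0006
gripper_force: 2.1
```

In the tool's units: 0.1 cm is 0.0017, 0.05 cm is 0.0008.

Request:
{"method": "send_rows", "body": {"plan": [[[0,0,0.0008,0,0,0],[0,0,0.0017,0,0,0],[0,0,0.0017,0,0,0],[0,0,0.0017,0,0,0]]]}}

```text
clock: 4.33
tool_pos: [0.4702, 0.1476, 0.1119]
orientation: [-180.0, 0.0, -92.9]
force: [1.7, 0.9, 3.9]
opening: 0.0005
gripper_force: 2.2
```

In the tool's units: 0.1 cm is 0.0017, 0.05 cm is 0.0008.

Request:
{"method": "send_rows", "body": {"plan": [[[0,0,0.0008,0,0,0],[0,0,0.0017,0,0,0],[0,0,0.0017,0,0,0],[0,0,0.0017,0,0,0]]]}}

```text
clock: 4.67
tool_pos: [0.4702, 0.1476, 0.1109]
orientation: [-180.0, 0.0, -92.9]
force: [1.2, 2.0, 5.3]
opening: 0.0003
gripper_force: 2.3
```

In the tool's units: 0.1 cm is 0.0017, 0.05 cm is 0.0008.

Request:
{"method": "send_rows", "body": {"plan": [[[0,0,0.0008,0,0,0],[0,0,0.0017,0,0,0],[0,0,0.0017,0,0,0],[0,0,0.0017,0,0,0]]]}}

```text
clock: 5.0
tool_pos: [0.4702, 0.1475, 0.1099]
orientation: [-180.0, 0.0, -92.9]
force: [1.6, 1.0, 5.3]
opening: 0.0006
gripper_force: 2.5
```

In the tool's units: 0.1 cm is 0.0017, 0.05 cm is 0.0008.

Request:
{"method": "send_rows", "body": {"plan": [[[0,0,0.0008,0,0,0],[0,0,0.0017,0,0,0],[0,0,0.0017,0,0,0],[0,0,0.0017,0,0,0]]]}}

```text
clock: 5.33
tool_pos: [0.4701, 0.1475, 0.1089]
orientation: [-180.0, 0.0, -92.9]
force: [1.8, 1.3, 5.4]
opening: 0.0005
gripper_force: 2.6
```

In the tool's units: 0.1 cm is 0.0017, 0.05 cm is 0.0008.

Request:
{"method": "send_rows", "body": {"plan": [[[0,0,0.0008,0,0,0],[0,0,0.0017,0,0,0],[0,0,0.0017,0,0,0],[0,0,0.0017,0,0,0]]]}}

```text
clock: 5.67
tool_pos: [0.4702, 0.1475, 0.108]
orientation: [-180.0, 0.0, -92.9]
force: [1.1, 0.4, 5.8]
opening: 0.0004
gripper_force: 2.7
```

In the tool's units: 0.1 cm is 0.0017, 0.05 cm is 0.0008.

Request:
{"method": "send_rows", "body": {"plan": [[[0,0,0.0008,0,0,0],[0,0,0.0017,0,0,0],[0,0,0.0017,0,0,0],[0,0,0.0017,0,0,0]]]}}

```text
clock: 6.0
tool_pos: [0.4702, 0.1475, 0.1071]
orientation: [-180.0, 0.0, -92.9]
force: [0.6, 0.7, 6.9]
opening: 0.0006
gripper_force: 3.3
```

In the tool's units: 0.05 cm is 0.0008.

Request:
{"method": "send_rows", "body": {"plan": [[[0,0,0.0008,0,0,0],[0,0,0.0008,0,0,0],[0,0,0.0008,0,0,0],[0,0,0.0008,0,0,0]]]}}

```text
clock: 6.33
tool_pos: [0.4702, 0.1475, 0.1069]
orientation: [-180.0, 0.0, -92.8]
force: [-1.9, -0.1, 10.3]
opening: 0.0003
gripper_force: 5.1
```

In the tool's units: -0.4 cm is -0.0067, -0.3 cm is -0.005.

Request:
{"method": "send_rows", "body": {"plan": [[[0,0,-0.0005,0,0,0],[-0.0017,0,-0.0005,0,0,0],[-0.0033,0,-0.0005,0,0,0],[-0.005,0,-0.0005,0,0,0],[-0.0067,0,-0.0005,0,0,0],[-0.0067,0,-0.0005,0,0,0]]]}}

```text
clock: 6.83
tool_pos: [0.4703, 0.1512, 0.107]
orientation: [-180.0, -0.0, -92.8]
force: [1.0, -0.5, 8.4]
opening: 0.0006
gripper_force: 4.1
```

In the tool's units: -0.3 cm is -0.005, -0.2 cm is -0.0033.

Request:
{"method": "send_rows", "body": {"plan": [[[-0.0017,0,0,0,0,0],[-0.0033,0,0,0,0,0],[-0.005,0,0,0,0,0],[-0.005,0,0,0,0,0]]]}}

```text
clock: 7.17
tool_pos: [0.4705, 0.1542, 0.107]
orientation: [-180.0, -0.0, -92.9]
force: [0.7, -0.7, 8.5]
opening: 0.0004
gripper_force: 4.3
```

In the tool's units: -0.3 cm is -0.005, -0.2 cm is -0.0033.

Request:
{"method": "send_rows", "body": {"plan": [[[-0.0017,0,0,0,0,0],[-0.0033,0,0,0,0,0],[-0.005,0,0,0,0,0],[-0.005,0,0,0,0,0]]]}}

```text
clock: 7.5
tool_pos: [0.4706, 0.1571, 0.107]
orientation: [-180.0, -0.0, -92.9]
force: [0.4, -0.3, 8.2]
opening: 0.0004
gripper_force: 4.3
```

In the tool's units: -0.2 cm is -0.0033, -0.1 cm is -0.0017.

Request:
{"method": "send_rows", "body": {"plan": [[[-0.0017,0,0,0,0,0],[-0.0033,0,0,0,0,0],[-0.0033,0,0,0,0,0],[-0.0033,0,0,0,0,0]]]}}

```text
clock: 7.83
tool_pos: [0.4707, 0.1592, 0.107]
orientation: [-180.0, -0.0, -92.9]
force: [1.9, -1.6, 8.8]
opening: 0.0002
gripper_force: 4.1
```

In the tool's units: -0.2 cm is -0.0033, -0.1 cm is -0.0017.

Request:
{"method": "send_rows", "body": {"plan": [[[-0.0017,0,0,0,0,0],[-0.0033,0,0,0,0,0],[-0.0033,0,0,0,0,0],[-0.0033,0,0,0,0,0]]]}}

```text
clock: 8.17
tool_pos: [0.4708, 0.1612, 0.107]
orientation: [-180.0, -0.0, -92.9]
force: [1.2, 0.1, 8.7]
opening: -0.0
gripper_force: 4.1
```

In the tool's units: -0.15 cm is -0.0025, -0.1 cm is -0.0017.

Request:
{"method": "send_rows", "body": {"plan": [[[-0.0017,0,0,0,0,0],[-0.0025,0,0,0,0,0],[-0.0025,0,0,0,0,0],[-0.0025,0,0,0,0,0]]]}}

```text
clock: 8.5
tool_pos: [0.4709, 0.1623, 0.107]
orientation: [-180.0, -0.1, -92.9]
force: [1.2, -2.8, 8.6]
opening: 0.0003
gripper_force: 4.3
```

In the tool's units: -0.1 cm is -0.0017, -0.05 cm is -0.0008.

Request:
{"method": "send_rows", "body": {"plan": [[[-0.0008,0,0,0,0,0],[-0.0017,0,0,0,0,0],[-0.0017,0,0,0,0,0],[-0.0017,0,0,0,0,0]]]}}

```text
clock: 8.83
tool_pos: [0.4708, 0.1626, 0.107]
orientation: [180.0, -0.1, -92.9]
force: [1.4, -4.4, 8.9]
opening: 0.0004
gripper_force: 4.5
```

In the tool's units: -0.1 cm is -0.0017, -0.05 cm is -0.0008.

Request:
{"method": "send_rows", "body": {"plan": [[[-0.0008,0,0,0,0,0],[-0.0017,0,0,0,0,0],[-0.0017,0,0,0,0,0],[-0.0017,0,0,0,0,0]]]}}

```text
clock: 9.17
tool_pos: [0.4706, 0.1632, 0.1069]
orientation: [180.0, -0.2, -92.9]
force: [1.1, -6.0, 9.4]
opening: 0.0003
gripper_force: 4.9
```

In the tool's units: -8 cm is -0.1333, -7.5 cm is -0.125.

Request:
{"method": "send_rows", "body": {"plan": [[[0,0,-0.005,0,0,0],[0,0,-0.0117,0,0,0],[0,0,-0.02,0,0,0],[0.005,0,-0.0417,0,0,0],[0.0167,0,-0.0833,0,0,0],[0.05,0,-0.125,0,0,0],[0.1,0,-0.1333,0,0,0],[0.1,0,-0.1333,0,0,0]]]}}

```text
clock: 9.83
tool_pos: [0.4667, 0.1021, 0.1876]
orientation: [180.0, 0.0, -92.9]
force: [-0.6, -0.5, 0.4]
opening: 0.0004
gripper_force: 0.0
```

Run:
```python
from h import *
from plant import ctrl
import cv2
to([.5437,.0941,.15],-2.8);to([.5437,.0941,.15],177.2)
s=ctrl.snapshot("scene");w=ctrl.snapshot("side")
c=lambda s,x,y:cv2.resize(s["img"][y-40:y+40,x-40:x+40,::-1],(400,400),interpolation=cv2.INTER_CUBIC)
cv2.imwrite("pics/a2.png",np.hstack([c(s,175,205),c(w,210,190)]))
P=[.56492,.11812,-.04884]
for y in(.025,.041):
  for z in (.118,.107):print(y,z,[((proj(q,world(P,(-.096,y,z)))-np.array(o)+40)*5).round() for q,o in((s,(175,205)),(w,(210,190)))])
```

```text
pos [0.4667 0.1021 0.1876] rpy [180.    0.  -92.9] F [-0.6  -0.45  0.37] t 9.83 q [ 36.    3.6 -26.7  -0.  -59.8 -38.9]
shift cm [ 0.4  -7.74  3.76] rot [ 2.000e-02  3.000e-02 -9.014e+01]
pos [0.4667 0.1021 0.1876] rpy [180.    0.  -92.9] F [-0.6  -0.45  0.37] t 9.83 q [ 36.    3.6 -26.7  -0.  -59.8 -38.9]
shift cm [ 0.4  -7.74  3.76] rot [ 3.000e-02 -2.000e-02  8.986e+01]
0.025 0.118 [array([230., 205.]), array([173., 160.])]
0.025 0.107 [array([233., 227.]), array([175., 182.])]
0.041 0.118 [array([209., 189.]), array([178., 148.])]
0.041 0.107 [array([212., 211.]), array([179., 170.])]
```

View pics/a2.png

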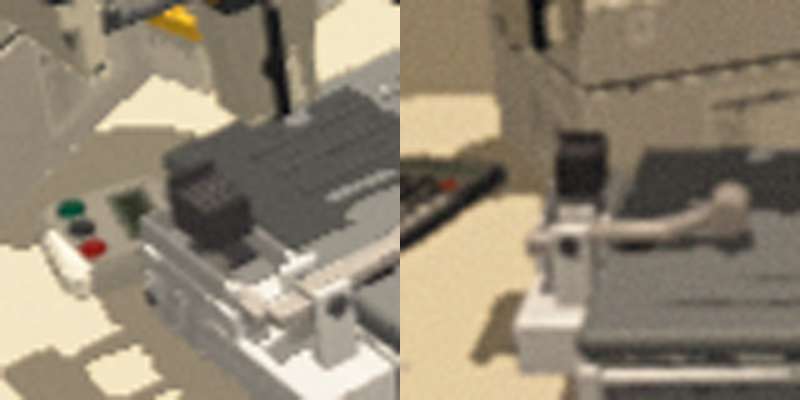

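The scene crop shows the tab top at (208,190). That matches the predicted position for fully slid and popped up (209,189). Next is the knob.

In the tool's units: -7.7 cm is -0.1283, 2.7 cm is 0.045, -90 degrees is -1.

Request:
{"method": "send_rows", "body": {"plan": [[[0.0067,-0.1283,0.045,0,0,-1],[0.0067,-0.1283,0.045,0,0,-1],[0.0067,-0.1283,0.045,0,0,-1],[0.0067,-0.1283,0.045,0,0,-1],[0.0067,-0.1283,0.045,0,0,-1],[0.0067,-0.1283,0.045,0,0,-1],[0.0067,-0.1283,0.045,0,0,-1],[0.0067,-0.1283,0.045,0,0,-1]]], "fingers": 0.55}}

```text
clock: 10.6
tool_pos: [0.5437, 0.0974, 0.158]
orientation: [179.8, 0.1, -35.2]
force: [-0.0, -0.4, 0.6]
opening: 0.0462
gripper_force: 0.0
```

```bash
python3 -c "
from h import *
to([.5437,.0941,.15],-2.8)"
```

```text
pos [0.5437 0.0974 0.158 ] rpy [ 1.798e+02  1.000e-01 -3.520e+01] F [-0.04 -0.36  0.59] t 10.6 q [ 30.5  12.4 -20.3  -0.  -57.5  24.3]
shift cm [0.2  0.27 0.8 ] rot [  0.13   0.15 -32.41]
```

In the tool's units: 0.1 cm is 0.0017, -32.5 degrees is -0.3611.

Request:
{"method": "send_rows", "body": {"plan": [[[0.0017,0.0017,0,0,0,-0.3611],[0.0017,0.0017,0,0,0,-0.3611],[0.0017,0.0017,0,0,0,-0.3611],[0.0017,0.0017,0,0,0,-0.3611],[0.0017,0.0017,0,0,0,-0.3611],[0.0017,0.0017,0,0,0,-0.3611],[0.0017,0.0017,0,0,0,-0.3611],[0.0017,0.0017,0,0,0,-0.3611]]]}}

```text
clock: 11.27
tool_pos: [0.5444, 0.0959, 0.1589]
orientation: [180.0, 0.1, -3.2]
force: [-0.3, 1.0, 0.5]
opening: 0.0481
gripper_force: 0.0
```

```bash
python3 -c "
from h import *
to([.5437,.0941,.098],-2.8)"
```

```text
pos [0.5444 0.0959 0.1589] rpy [ 1.8e+02  1.0e-01 -3.2e+00] F [-0.32  0.97  0.48] t 11.27 q [ 30.3  12.3 -20.2  -0.  -57.5  56.5]
shift cm [-0.05  0.18  6.09] rot [ 0.04  0.08 -0.4 ]
```

In the tool's units: 6.05 cm is 0.1008, 0.18 cm is 0.003, 0.3 degrees is 0.0033.

Request:
{"method": "send_rows", "body": {"plan": [[[-0.0008,0.003,0.025,0,0,0.0033],[-0.0008,0.003,0.05,0,0,0.0033],[-0.0008,0.003,0.075,0,0,0.0033],[-0.0008,0.003,0.09,0,0,0.0033],[-0.0008,0.003,0.0967,0,0,0.0033],[-0.0008,0.003,0.1008,0,0,0.0033],[-0.0008,0.003,0.1008,0,0,0.0033],[-0.0008,0.003,0.1008,0,0,0.0033]]]}}

```text
clock: 11.93
tool_pos: [0.5446, 0.0942, 0.0997]
orientation: [-180.0, -0.0, -3.4]
force: [0.6, 0.1, 0.1]
opening: 0.0482
gripper_force: 0.0
```

Request:
{"method": "send_rows", "body": {"plan": [[[0,0,0,0,0,0],[0,0,0,0,0,0],[0,0,0,0,0,0],[0,0,0,0,0,0],[0,0,0,0,0,0],[0,0,0,0,0,0]]], "fingers": 0}}

```text
clock: 12.43
tool_pos: [0.5444, 0.093, 0.0995]
orientation: [179.9, -0.0, -3.4]
force: [0.3, -5.5, 2.6]
opening: 0.0234
gripper_force: 30.0
```

In the tool's units: -0.73 cm is -0.0122, -0.6 cm is -0.01.

Request:
{"method": "send_rows", "body": {"plan": [[[-0.0002,0.0017,-0.0017,0,0,0],[-0.0007,0.0017,-0.004,0,0,0],[-0.001,0.0017,-0.006,0,0,0],[-0.0015,0.0017,-0.0082,0,0,0],[-0.0018,0.0017,-0.01,0,0,0],[-0.0023,0.0017,-0.0122,0,0,0],[-0.0023,0.0017,-0.0122,0,0,0]]]}}

```text
clock: 13.02
tool_pos: [0.5426, 0.093, 0.1066]
orientation: [180.0, 0.0, -3.4]
force: [1.2, -3.1, -2.2]
opening: 0.0235
gripper_force: 30.0
```

Run:
```python
import numpy as np
r=70.71
for t in (6,10,15,20,25,30,35,40,45,50,55,60,65,70,75,80,85,90,95,100,103,105):
    a=np.radians(8.13+t);b=np.radians(14.13)
    print(t,((r*np.cos(a)-r*np.cos(b))/10).round(2),(-(r*np.sin(a)-r*np.sin(b))/10).round(2))
```

```text
6 0.0 -0.0
10 -0.14 -0.47
15 -0.35 -1.05
20 -0.62 -1.61
25 -0.94 -2.14
30 -1.29 -2.64
35 -1.7 -3.11
40 -2.14 -3.54
45 -2.61 -3.93
50 -3.12 -4.28
55 -3.66 -4.58
60 -4.22 -4.84
65 -4.81 -5.04
70 -5.4 -5.19
75 -6.01 -5.29
80 -6.63 -5.34
85 -7.24 -5.33
90 -7.86 -5.27
95 -8.46 -5.16
100 -9.06 -4.99
103 -9.41 -4.87
105 -9.63 -4.78
```

In the tool's units: -3.93 cm is -0.0655, -3.54 cm is -0.059.

Request:
{"method": "send_rows", "body": {"plan": [[[-0.0023,0,-0.0078,0,0,0],[-0.0058,0,-0.0175,0,0,0],[-0.0103,0.0003,-0.0268,0,0,0],[-0.0157,0.0003,-0.0357,0,0,0],[-0.0215,0.0005,-0.044,0,0,0],[-0.0283,0.0005,-0.0518,0,0,0],[-0.0357,0.0007,-0.059,0,0,0],[-0.0435,0.0007,-0.0655,0,0,0]]]}}

```text
clock: 13.68
tool_pos: [0.5166, 0.0943, 0.1465]
orientation: [-180.0, -0.1, -3.4]
force: [2.8, -2.4, -5.2]
opening: 0.0234
gripper_force: 30.0
```

In the tool's units: -4.63 cm is -0.0772, -4.02 cm is -0.067.

Request:
{"method": "send_rows", "body": {"plan": [[[-0.0085,0,-0.0058,0,0,0],[-0.0175,0.0002,-0.0108,0,0,0],[-0.0268,0.0003,-0.0152,0,0,0],[-0.0367,0.0005,-0.0185,0,0,0],[-0.0465,0.0007,-0.021,0,0,0],[-0.0567,0.0008,-0.0227,0,0,0],[-0.067,0.0008,-0.0235,0,0,0],[-0.0772,0.0008,-0.0233,0,0,0]]]}}

```text
clock: 14.35
tool_pos: [0.4724, 0.0968, 0.1623]
orientation: [-179.9, -0.3, -3.3]
force: [4.9, -4.6, 7.3]
opening: 0.0237
gripper_force: 30.0
```

In the tool's units: -2.25 cm is -0.0375, -2.17 cm is -0.0362.

Request:
{"method": "send_rows", "body": {"plan": [[[-0.0103,0,0.0003,0,0,0],[-0.0203,0.0002,0.0022,0,0,0],[-0.0267,0.0003,0.0038,0,0,0],[-0.0303,0.0003,0.005,0,0,0],[-0.0342,0.0003,0.0063,0,0,0],[-0.0362,0.0003,0.007,0,0,0],[-0.0375,0.0003,0.0075,0,0,0],[-0.0375,0.0003,0.0075,0,0,0]]]}}

```text
clock: 15.02
tool_pos: [0.4497, 0.0979, 0.1585]
orientation: [-179.9, -0.3, -3.3]
force: [-0.6, -3.3, 16.9]
opening: 0.0233
gripper_force: 30.0
```

In the tool's units: -0.3 cm is -0.005, -0.2 cm is -0.0033.

Request:
{"method": "send_rows", "body": {"plan": [[[-0.0017,0,-0.0008,0,0,0],[-0.0033,0,-0.0008,0,0,0],[-0.005,0,-0.0008,0,0,0],[-0.005,0,-0.0008,0,0,0]]]}}

```text
clock: 15.35
tool_pos: [0.4458, 0.0981, 0.1574]
orientation: [-179.9, -0.2, -3.3]
force: [1.7, -3.3, 9.2]
opening: 0.0234
gripper_force: 30.0
```

Run:
```python
from h import *
from plant import ctrl
import cv2
s=ctrl.snapshot("scene");w=ctrl.snapshot("side")
c=lambda s,x,y:cv2.resize(s["img"][y-65:y+65,x-65:x+65,::-1],(400,400),interpolation=cv2.INTER_CUBIC)
cv2.imwrite("pics/a3.png",np.hstack([c(s,200,205),c(w,225,200)]))
```

```text
(no output)
```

View pics/a3.png

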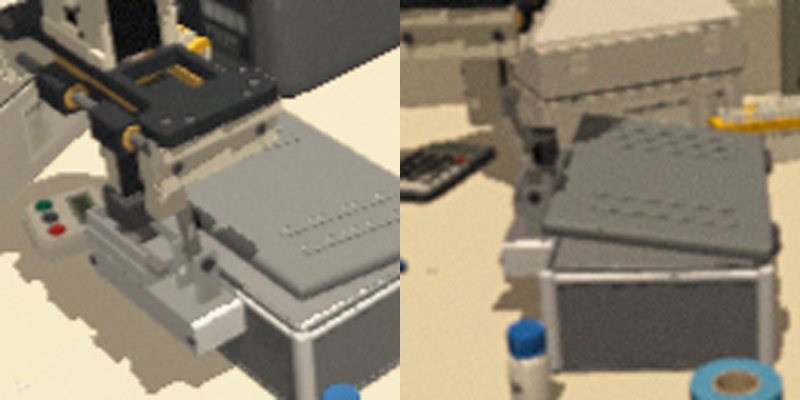

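The lid is ajar: its front edge is raised in both views. The lever hasn't clearly met its stop, so I'll push a little further.

Request:
{"method": "send_rows", "body": {"plan": [[[-0.0025,0,0,0,0,0],[-0.005,0,0.0008,0,0,0],[-0.0075,0,0.0017,0,0,0],[-0.0075,0,0.0017,0,0,0]]]}}

```text
clock: 15.78
tool_pos: [0.4407, 0.0983, 0.1556]
orientation: [-180.0, -0.1, -3.3]
force: [1.8, -2.2, 5.8]
opening: 0.0232
gripper_force: 30.0
```

In the tool's units: -0.4 cm is -0.0067, -0.3 cm is -0.005.

Request:
{"method": "send_rows", "body": {"plan": [[[-0.0025,0,0.0008,0,0,0],[-0.005,0,0.0017,0,0,0],[-0.0067,0,0.0025,0,0,0],[-0.0067,0,0.0025,0,0,0]]]}}

```text
clock: 16.12
tool_pos: [0.4373, 0.0985, 0.1541]
orientation: [-180.0, -0.1, -3.3]
force: [4.0, -3.4, 6.4]
opening: 0.0236
gripper_force: 30.0
```

Run:
```python
from h import *
from plant import ctrl
import cv2
s=ctrl.snapshot("scene");w=ctrl.snapshot("side")
c=lambda s,x,y:cv2.resize(s["img"][y-35:y+35,x-35:x+35,::-1],(400,400),interpolation=cv2.INTER_CUBIC)
cv2.imwrite("pics/a4.png",np.hstack([c(s,185,200),c(w,207,182)]))
P=[.56492,.11812,-.04884]
for th in(85,95,103,110):
  a=np.radians(th+8.13);k=world(P,(-.09+.0707*np.cos(a),-.025,.1+.0707*np.sin(a)))
  print(th,k.round(4),[((proj(q,k)-np.array(o)+35)*400/70).round() for q,o in((s,(185,200)),(w,(207,182)))])
k=world(P,(-.09,-.025,.1));print([((proj(q,k)-np.array(o)+35)*400/70).round() for q,o in((s,(185,200)),(w,(207,182)))])
```

```text
85 [0.47   0.0977 0.1706] [array([246., 166.]), array([162., 113.])]
95 [0.4578 0.0983 0.1689] [array([217., 185.]), array([130., 118.])]
103 [0.4484 0.0988 0.1659] [array([194., 203.]), array([106., 126.])]
110 [0.4405 0.0992 0.1623] [array([176., 221.]), array([ 86., 136.])]
[array([277., 328.]), array([186., 285.])]
```

View pics/a4.png

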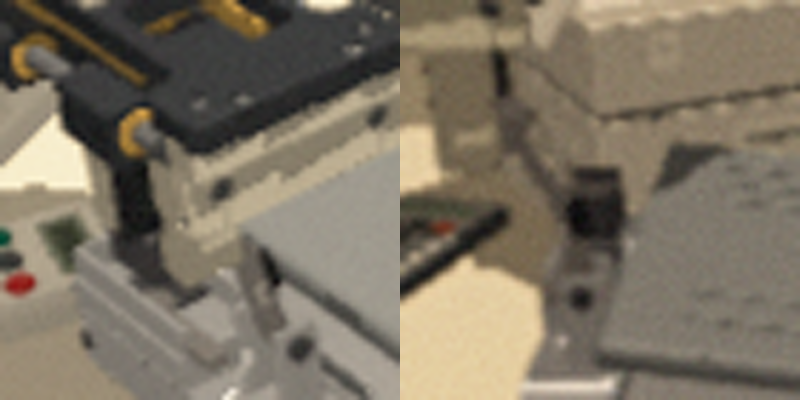

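In the side view the knob sits at panel pixel (115,118), a lever angle of about 98–103°. It is off-centre in the pads, so I'll release it and check the stop by pushing with shut fingers from the lid side.

Request:
{"method": "send_rows", "body": {"plan": [[[0,0,0,0,0,0],[0,0,0,0,0,0],[0,0,0,0,0,0],[0,0,0,0,0,0],[0,0,-0.0167,0,0,0],[0,0,-0.05,0,0,0],[0,0,-0.0833,0,0,0],[0,0,-0.0833,0,0,0]]], "fingers": 0.55}}

```text
clock: 16.88
tool_pos: [0.438, 0.0991, 0.2065]
orientation: [-179.9, -0.2, -3.3]
force: [0.4, 0.7, 1.5]
opening: 0.0481
gripper_force: 0.0
```

Request:
{"method": "send_rows", "body": {"plan": [[[0.0333,0,0,0,0,0],[0.0667,0,0,0,0,0],[0.0833,0,0,0,0,0],[0.0833,0,0,0,0,0],[0.0833,0,0,0,0,0],[0.0833,0,0,0,0,0],[0.0833,0,0,0,0,0],[0.0833,0,0,0,0,0]]], "fingers": 0}}

```text
clock: 17.55
tool_pos: [0.4858, 0.0953, 0.2033]
orientation: [-180.0, 0.0, -3.4]
force: [-0.0, -0.7, 0.1]
opening: 0.0022
gripper_force: 0.0
```

Run:
```python
from h import *
from plant import ctrl
import cv2
to([.487,.098,.155],-3.3)
w=ctrl.snapshot("side");s=ctrl.snapshot("scene")
c=lambda s,x,y,h=35:cv2.resize(s["img"][y-h:y+h,x-h:x+h,::-1],(400,400),interpolation=cv2.INTER_CUBIC)
cv2.imwrite("pics/a5.png",np.hstack([c(s,185,200),c(w,207,182)]))
```

```text
pos [0.4858 0.0953 0.2033] rpy [-180.     0.    -3.4] F [-0.01 -0.68  0.09] t 17.55 q [ 33.9   4.5 -23.5  -0.  -62.1  52.8]
shift cm [ 0.1  -0.27  4.83] rot [-0.01  0.   -0.05]
```

View pics/a5.png

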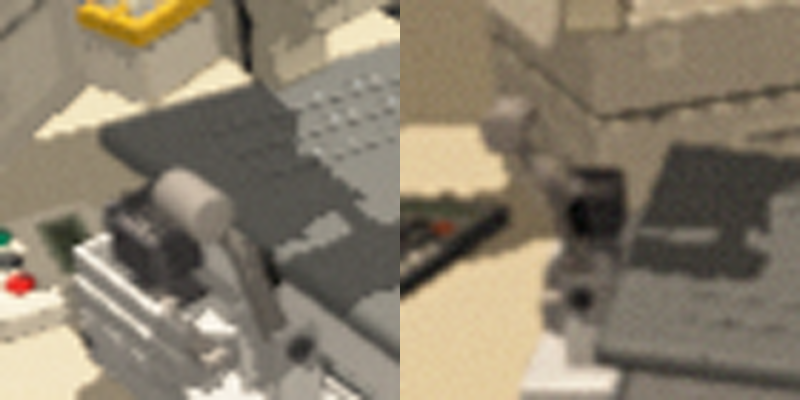

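The knob centre is at (192,203) in the scene crop and (105,125) in the side crop. These match the predictions for the 1.8 rad stop, (194,203) and (106,126). The lid is ajar, the tab is up and released, and the arm is clear.

```bash
python3 -c "
from plant import ctrl
print(ctrl.close_job())"
```

```text
the job is handed in; nothing more can be done
None
```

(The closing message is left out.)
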